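# Lay out fired plaques by length across a drying rack

### The arm

A 6-joint arm with a two-finger parallel gripper is mounted at the origin on the work surface. World frame = base frame: x ahead of the robot, y to its left, z up, the work surface at z = 0. Lengths are in m, angles in degrees, forces in N, time in s.
With the tool pointing down it reaches from about 0.35 to 0.975 m from the base axis. Payload 4.9 kg.
Tool frame: the origin (TCP) lies between the finger pads; the fingertips stand 11 mm ahead of it and the grasp point (between the pads) lies 8 mm behind it (bot.tip_reach is the distance from the TCP to the fingertips, in m); z points along the fingers, y is the line along which they close (so a half turn about z gives the same grasp; the last joint's range is limited). The gripper opens to 85 mm and grips with 20 to 120 N. Pads are 22 mm wide; open, the fingers measure 114 mm over their backs; the gripper's body (76 mm by 85 mm) begins 54 mm behind the grasp point. The pads swing forward as they close: fully open they stand 13 mm farther back than shut.
Start: joints at [-76.031, 3.019, 92.412, -0, 84.569, -6.818], TCP at [0.222, -0.584, 0.242] pointing down, gripper open.
Joint ranges: [-172.51, 172.51], [-57.92, 126.97], [3.15, 148.05], [-58.71, 238.71], [5.1, 150.11], [-179.66, 179.66]. Speed limits (degrees/s): [147.25, 147.25, 180, 180, 180, 180].

### API

Orientations are given as a 3x3 rotation matrix whose columns are the frame's x, y, z axes.
In Python, from rig import bot gives the robot as it stands. The module is installed in compiled form; this text tells all that it offers.
- The arm moves only by the tool drive_tool, never from a script. Its argument "targets" is a list of rows, each an object with "delta_pos": the shift along the tool's x, y, z in cm, a list of three; "spin": the turn about the tool's z in degrees. A call has 1 to 20 rows; each row shifts and turns the commanded pose from where the row before left it, along the tool's axes as they then stand; what a row does not reach is not made up. A row lasts 1/8 s, in which the tool goes at most 62.5 mm and 10.7 degrees, less where a joint would pass 70% of its speed; a pose out of reach is approached as far as the arm can. A call with a gripper value outside its range is refused whole. "hand" is the finger opening in cm, from 0 to 8.54, set as the call begins (left out, the last holds). The fingers move at their own pace and stop on an object; the grip force is fixed at half the most. Time passes only in rows, so rows that do not move let the fingers close. It gives the time, the measured TCP pose, the force, the opening and the grip force at its end, in the units of the state.
- bot.observe(): the state, without advancing time (a new reading comes with each control period).
- bot.snapshot(name): name is "side" or "top"; returns the picture (420x560x3 uint8, red, green, blue); there is no depth.
- bot.camera_model(name): a dict with "camera_matrix" (3x3 intrinsics, pixels), "rvec" (rotation vector, rad) and "tvec" (3), from world to camera coordinates, as OpenCV has them. Camera axes: x right, y down, z forward; pixel columns grow to the right and rows downward; lengths in m; the calibration is good to about 2 mm. A picture is of the moment at which its call begins. camera_model takes no time and is no camera call.
- bot.hand_in(): hands the job in; it is judged then, once.
Trained networks look in the newest picture that a camera, given by its name, has taken for a name from the list of things; names that differ only in an ending like _2 or _b are one class to them, and where a whole thing is asked for, a point or a joint stands for the part that bears it (a point fixed in the world has none). Each returns a list of dicts, best first, with "p" (0 to 1); they miss things now and then, are a little off and sometimes report something else, mostly with a low value. They report only what shows in the picture. A call takes as long as a camera call. They do not tell look-alikes from the thing itself.
- bot.masks_of(camera, thing): "mask" (420x560 bool, what is visible of it) and "bbox" ([left, top, right, bottom] in pixels, round what is visible of it).
- bot.place_of(camera, thing): "point" ([column, row] in pixels: a listed point, or the origin of a listed thing).
The state is a dict: "time": time; "joint_pos": joint angles; "joint_vel": joint speeds; "joint_efforts": joint torques, N m; "tool_pos": TCP position; "tool_rot": TCP orientation; "force": force on the tool from outside, world axes, zero at the start; "wrist_torque": the same for the moment, N m; "opening": opening from 0.0 (shut) to 1.0 (fully open); "gripper_force": force on a finger pad.
Only numpy, scipy, OpenCV 4.12 (cv2) and the standard library are available. Lean on these libraries where they do the work, as an engineer would, in place of code of your own. Each camera call takes 0.05 s, during which the arm holds its last target. There are 200 camera calls.

### The job

Move the four fired-clay plaques from the plywood board to the wooden drying rack and line them up by length: the shortest at the end with the two upright pegs, then each longer one in turn, the longest at the far end. Lay each one flat and square across both battens, centred on its own pair of dark marks and midway over the gap, setting it down gently, and leave the beaker and the bowl where they stand.

Things in the scene. Friction and masses are not known exactly. Their poses are not given: they have to be found in the camera images.
- plaque116_center (a point): centre (half-way up) of the shortest of four loose fired-clay plaques: a flat beige slab with half-round ends, 116 mm long (along its x axis), 34 mm wide (y), 14 mm thick (z up), one end of its top glazed pale; about 100 g. It starts flat on a 12 mm thick fixed plywood board (270 x 330 mm) on the table, side by side with the others.
- plaque144_center (a point): centre (half-way up) of the second shortest of four loose fired-clay plaques: a flat beige slab with half-round ends, 144 mm long (along its x axis), 34 mm wide (y), 14 mm thick (z up), one end of its top glazed pale; about 120 g. It starts flat on a 12 mm thick fixed plywood board (270 x 330 mm) on the table, side by side with the others.
- plaque172_center (a point): centre (half-way up) of the second longest of four loose fired-clay plaques: a flat beige slab with half-round ends, 172 mm long (along its x axis), 34 mm wide (y), 14 mm thick (z up), one end of its top glazed pale; about 150 g. It starts flat on a 12 mm thick fixed plywood board (270 x 330 mm) on the table, side by side with the others.
- plaque200_center (a point): centre (half-way up) of the longest of four loose fired-clay plaques: a flat beige slab with half-round ends, 200 mm long (along its x axis), 34 mm wide (y), 14 mm thick (z up), one end of its top glazed pale; about 170 g. It starts flat on a 12 mm thick fixed plywood board (270 x 330 mm) on the table, side by side with the others.
- rack: fixed wooden rack, turned any way; origin on the table under its middle, x along the row, z up. Two battens along x (x -156 to 144 mm), 20 mm wide, centred at y = -42 and 42 mm, tops 40 mm up, open between but for 6 mm high ties. Dark marks across the tops at x = -108, -36, 36, 108 mm. Two upright pegs (12 mm thick, 30 mm tall) on the battens at x = -146 mm mark the starting end
- beaker: bystander: loose beige clay beaker, 60 mm across, 85 mm tall, standing on the table; origin at the centre of its underside
- bowl: bystander: loose terracotta bowl, 96 mm across, 50 mm tall, standing on the table; origin at the centre of its underside
Things that resemble listed ones, but are neither listed nor needed, are in the scene too. What is shaped like the part that bears plaque116_center but red is not meant. What is shaped like the part that bears plaque200_center but red is not meant.

How it is judged (in metres and radians):
At the end, for the whole second after the job is handed in: From the pegged end the plaques lie shortest to longest: centres within 13 mm of their marks along the row and 14 mm of midway between the battens, flat on both battens (centre 43 to 51 mm up, tilt under 0.08 rad), square within 0.2 rad, released, at rest (x of plaque116_center in the frame of rack between -0.121 and -0.095 m and y of plaque116_center in the frame of rack between -0.014 and 0.014 m and z of plaque116_center in the frame of rack between 0.043 and 0.051 m and angle between the x axis of each of plaque116_center, plaque144_center, plaque172_center, plaque200_center and the y axis of rack, either way round below 0.2 rad and angle between each of plaque116_center, plaque144_center, plaque172_center, plaque200_center's own z axis and vertical below 0.08 rad and linear speed of each of plaque116, plaque144, plaque172, plaque200 below 0.02 m/s and angular speed of each of plaque116, plaque144, plaque172, plaque200 below 0.1 rad/s and contact force between each of plaque116, plaque144, plaque172, plaque200 and the fingers below 0.05 N and x of plaque144_center in the frame of rack between -0.049 and -0.023 m and y of plaque144_center in the frame of rack between -0.014 and 0.014 m and z of plaque144_center in the frame of rack between 0.043 and 0.051 m and x of plaque172_center in the frame of rack between 0.023 and 0.049 m and y of plaque172_center in the frame of rack between -0.014 and 0.014 m and z of plaque172_center in the frame of rack between 0.043 and 0.051 m and x of plaque200_center in the frame of rack between 0.095 and 0.121 m and y of plaque200_center in the frame of rack between -0.014 and 0.014 m and z of plaque200_center in the frame of rack between 0.043 and 0.051 m); the robot touches nothing.
It fails at once if the beaker is pushed more than 25 mm or tipped (distance of beaker from where it was at the start of the episode above 0.025 m or angle between beaker's own z axis and vertical above 0.35 rad).
It fails at once if the bowl is pushed more than 25 mm or tipped (distance of bowl from where it was at the start of the episode above 0.025 m or angle between bowl's own z axis and vertical above 0.35 rad).
It fails at once if a plaque is dropped or thrown: it falls freely by more than about 20 mm ((contact force between plaque116 and the fingers below 0.05 N and linear speed of plaque116 above 0.6 m/s) or (contact force between plaque144 and the fingers below 0.05 N and linear speed of plaque144 above 0.6 m/s) or (contact force between plaque172 and the fingers below 0.05 N and linear speed of plaque172 above 0.6 m/s) or (contact force between plaque200 and the fingers below 0.05 N and linear speed of plaque200 above 0.6 m/s)).
It also fails if it takes over 109 s, if anything falls off the work surface, if the arm or the gripper's body presses on something with over 40 N, if the wrist force passes 120 N, or if a joint passes its speed limit or range.

## Working session

There is one attempt and no reset: what is moved stays moved. The work goes in short steps, Python scripts to look and compute and a tool call to move; the robot and the scene stay as the last step left them, time stands still between calls to the robot, and variables do not carry over. Pictures are saved under pics/ and viewed, at most 14 in all, crops included, and the job is handed in when it is done.

Besides the shell and the picture viewer there is one more tool, called after ">>>" as name(argument=value, ...) on one line, values as JSON. drive_tool: Moves the arm, as the interface text tells. Its arguments: {"type":"object","properties":{"targets":{"type":"array","items":{"type":"object","properties":{"delta_pos":{"type":"array","items":{"type":"number"}},"spin":{"type":"number"}}}},"hand":{"type":"number"}},"required":["targets"]}

```bash
mkdir -p pics; python3 - <<'E'
from rig import bot
import cv2
for n in("top","side"):
    im=bot.snapshot(n); cv2.imwrite(f"pics/{n}0.png",im[:,:,::-1]); c=bot.camera_model(n); print(n,c)
print(bot.observe())
for t in["plaque116_center","plaque144_center","plaque172_center","plaque200_center","rack","beaker","bowl"]:
    for r in bot.place_of("top",t): print(t,r)
E
```

```text
top {'camera_matrix': array([[493.18054422,   0.        , 281.73939255],
       [  0.        , 493.18054422, 214.23048463],
       [  0.        ,   0.        ,   1.        ]]), 'rvec': array([ 2.16867978, -2.17944519,  0.1317614 ]), 'tvec': array([-0.03324717,  0.49825374,  1.65805589])}
side {'camera_matrix': array([[543.7176294 ,   0.        , 282.7949286 ],
       [  0.        , 543.7176294 , 212.15200941],
       [  0.        ,   0.        ,   1.        ]]), 'rvec': array([ 2.08469442, -0.59794974,  0.34150843]), 'tvec': array([-0.43708833,  0.19450096,  1.61507113])}
{'time': 0.1, 'joint_pos': array([-7.60313406e+01,  3.05452598e+00,  9.24851057e+01, -7.06590490e-04,
        8.45673593e+01, -6.81820325e+00]), 'joint_vel': array([-0.02340258, -0.11419299, -0.26233672,  0.03279949, -0.12976612,
        0.07415299]), 'joint_efforts': array([-5.05917924e-04, -3.94908714e+01, -3.71360779e+01, -1.72442378e-04,
        3.94756251e-03,  2.70200212e-05]), 'tool_pos': array([ 0.22167304, -0.58378703,  0.24116538]), 'tool_rot': array([[ 9.34906704e-01,  3.54893281e-01, -4.62674266e-04],
       [ 3.54893520e-01, -9.34904977e-01,  1.80915976e-03],
       [ 2.09502168e-04, -1.85559569e-03, -9.99998256e-01]]), 'force': array([0.07588961, 0.07927757, 0.09450537]), 'wrist_torque': array([-0.00010623, -0.02625156,  0.01580281]), 'gripper_force': 0.0, 'opening': 0.9980790439050096}
plaque116_center {'point': [342.5, 289.3], 'p': 0.81}
plaque116_center {'point': [318.7, 212.4], 'p': 0.71}
plaque116_center {'point': [317.6, 142.7], 'p': 0.58}
plaque144_center {'point': [367.7, 211.7], 'p': 0.79}
plaque172_center {'point': [342.6, 211.5], 'p': 0.91}
plaque200_center {'point': [297.7, 220.9], 'p': 0.72}
plaque200_center {'point': [430.0, 255.8], 'p': 0.72}
plaque200_center {'point': [201.8, 286.6], 'p': 0.7}
rack {'point': [205.2, 206.9], 'p': 0.98}
beaker {'point': [129.3, 197.9], 'p': 0.59}
bowl {'point': [267.2, 154.6], 'p': 0.77}
```

View pics/top0.png

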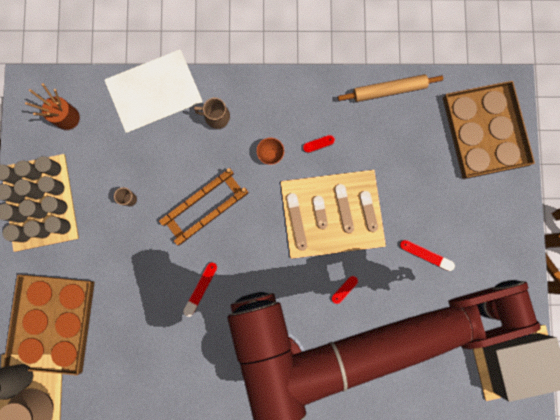

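View pics/side0.png

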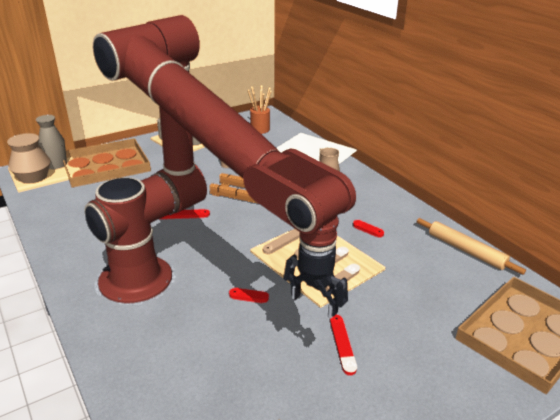

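Candidates: the plaques on the board are at (298,221), (319,212), (343,212) and (368,212). The red look-alikes, off the board, are at (342,289), (318,143), (430,256) and (202,287), and I'm leaving those out. Next I'll take a close crop of the rack and board and fit the masks.

```bash
cat > h.py <<'E'
from rig import bot
import cv2,numpy as np
def ray(cam,uv):
    c=bot.camera_model(cam);R=cv2.Rodrigues(c["rvec"])[0];t=c["tvec"]
    p=cv2.undistortPoints(np.array(uv,float).reshape(-1,1,2),c["camera_matrix"],None).reshape(-1,2)
    d=np.c_[p,np.ones(len(p))]@R; return -R.T@t,d
def at(cam,uv,z):
    o,d=ray(cam,uv); return o+d*((z-o[2])/d[:,2])[:,None]
def proj(cam,P):
    c=bot.camera_model(cam);return cv2.projectPoints(np.array(P,float).reshape(-1,1,3),c["rvec"],c["tvec"],c["camera_matrix"],None)[0].reshape(-1,2)
def rect(cam,mask,z):
    uv=np.argwhere(mask)[:,::-1]; P=at(cam,uv,z)[:,:2]
    (c,s,a)=cv2.minAreaRect((P*1000).astype(np.float32))
    if s[0]<s[1]: s=s[::-1];a+=90
    return np.round(c,1),np.round(s,1),round((a+90)%180-90,1)
E
python3 - <<'E'
from h import *
im=bot.snapshot("top")
c=im[130:270,150:400]; cv2.imwrite("pics/c0.png",cv2.resize(c,None,fx=3.2,fy=3.2,interpolation=cv2.INTER_CUBIC)[:,:,::-1])
for t,z in[("plaque116_center",.026),("plaque144_center",.026),("plaque172_center",.026),("plaque200_center",.026),("rack",.04)]:
    for r in bot.masks_of("top",t): print(t,round(r["p"],2),r["bbox"],*rect("top",r["mask"],z))
for t,z in(("beaker",0),("bowl",0)): print(t,at("top",[r["point"] for r in bot.place_of("top",t)],z).round(3))
E
```

```text
plaque116_center 0.83 [332.4, 276.8, 358.1, 304.2] [ 241.9 -244.5] [112.5  35.2] -43.1
plaque116_center 0.69 [313.2, 194.7, 325.6, 228.7] [ 505.1 -165.6] [112.4  35.6] 8.1
plaque116_center 0.61 [299.7, 135.2, 332.9, 154.0] [ 742.5 -164. ] [114.3  38.3] -70.4
plaque144_center 0.6 [357.6, 190.4, 378.6, 234.5] [ 507.1 -333. ] [141.6  37.8] 12.6
plaque144_center 0.31 [158.8, 164.5, 248.6, 243.4] [525.9 231.9] [306.1 114.2] -52.8
plaque172_center 0.61 [335.8, 185.2, 354.0, 232.4] [ 517. -249.] [166.   35.1] 11.2
plaque200_center 0.7 [288.3, 191.8, 305.1, 252.9] [472.1 -87. ] [195.4  37.1] 11.6
plaque200_center 0.69 [399.5, 240.1, 452.4, 267.7] [ 356.4 -527.2] [196.2  36.1] 65.1
plaque200_center 0.62 [183.6, 263.8, 214.3, 315.5] [246.3 240.5] [188.9  31.9] -27.8
beaker [[0.554 0.499 0.   ]]
bowl [[0.722 0.008 0.   ]]
```

View pics/c0.png

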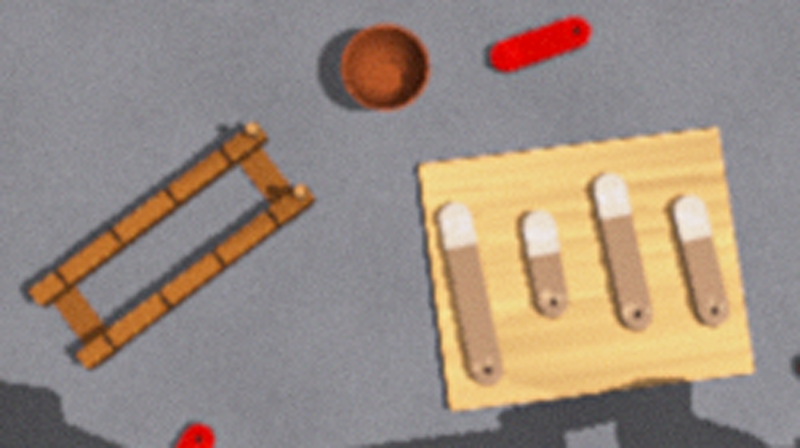

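Crop: the pegs are at the upper-right end of the rack (crop 253,128 and 300,190). The four beige plaques on the board all read clearly and are unambiguous. Now I'll fit the rack from the marks I read off.

```bash
cat >> h.py <<'E'
def fit2(A,B):
    a=A-A.mean(0);b=B-B.mean(0);th=np.arctan2((a[:,0]*b[:,1]-a[:,1]*b[:,0]).sum(),(a*b).sum())
    R=np.array([[np.cos(th),-np.sin(th)],[np.sin(th),np.cos(th)]]);t=B.mean(0)-R@A.mean(0)
    return R,t,th
def go(x,y,z,yaw):
    s=bot.observe();R=s["tool_rot"];d=R.T@(np.array([x,y,z])-s["tool_pos"])*100
    cur=np.degrees(np.arctan2(R[1,0],R[0,0])); print("delta cm (tool)",d.round(2),"spin",round((cur-yaw+90)%180-90,1),"at",s["tool_pos"].round(4),"yaw",cur.round(1))
E
python3 - <<'E'
from h import *
far=[(226,150),(171,193),(117,237),(62,277)];near=[(275,215),(218,258),(165,300),(110,343)]
uv=(np.array(far+near)+.5)/3.2-.5+[150,130]
P=at("top",uv,.04)[:,:2]; X=[-.108,-.036,.036,.108]
# rack +y is 90deg CCW of +x (from above): +x points left-down => +y is down-right in image (near)
M=np.array([(x,-.042) for x in X]+[(x,.042) for x in X])
R,t,th=fit2(M,P);print(t,np.degrees(th),((P-M@R.T-t)*1000).round(1).tolist())
print(proj("top",[np.r_[R@[-.146,s]+t,.07] for s in(-.042,.042)])) 
for n,x in zip((116,144,172,200),X):print(n,(R@[x,0]+t).round(4))
# plaque ends from crop
for n,z,a,b in((200,.026,(453,203),(488,384)),(116,.026,(537,210),(553,317)),(172,.026,(605,173),(637,330)),(144,.026,(686,195),(714,326))):
    E=at("top",(np.array([a,b])+.5)/3.2-.5+[150,130],z)[:,:2];d=E[0]-E[1];print(n,E.mean(0).round(4),np.linalg.norm(d).round(3),np.degrees(np.arctan2(d[1],d[0])).round(1))
go(.472,-.087,.13,11.6)
E
```

```text
[0.52359845 0.23366502] 127.90221355154254 [[3.7, -0.9], [1.8, 0.3], [-0.8, -0.0], [1.1, 0.4], [-0.1, -1.7], [-1.6, 1.5], [-1.7, 0.1], [-2.5, 0.4]]
[[228.03798139 169.11683239]
 [243.38675574 188.60260716]]
116 [0.5899 0.1484]
144 [0.5457 0.2053]
172 [0.5015 0.2621]
200 [0.4573 0.3189]
200 [ 0.474  -0.0865] 0.197 10.4
116 [ 0.5055 -0.1666] 0.116 7.7
172 [ 0.5183 -0.2483] 0.172 10.4
144 [ 0.5081 -0.3329] 0.144 10.7
delta cm (tool) [ 41.04 -37.62  11.23] spin 9.2 at [ 0.2218 -0.5843  0.2423] yaw 20.8
```

```bash
python3 - <<'E'
from h import *
go(.508,-.333,.10,11.2)
E
```

```text
delta cm (tool) [ 35.68 -13.34  14.23] spin 9.6 at [ 0.2218 -0.5843  0.2423] yaw 20.8
```

>>> drive_tool(targets=[{"delta_pos": [3.57,-1.33,1.0]},{"delta_pos": [3.57,-1.33,1.0]},{"delta_pos": [3.57,-1.33,1.0]},{"delta_pos": [3.57,-1.33,1.0]},{"delta_pos": [3.57,-1.33,1.0]},{"delta_pos": [3.57,-1.33,1.0]},{"delta_pos": [3.57,-1.33,1.0]},{"delta_pos": [3.57,-1.33,1.0]},{"delta_pos": [3.57,-1.33,2.0]},{"delta_pos": [3.57,-1.33,4.2]},{"delta_pos": [0,0,0],"spin": 9.6},{"delta_pos": [0,0,0]},{"delta_pos": [0,0,0]}], hand=6)

```text
invalid input
```

```bash
python3 - <<'E'
from h import *
go(.508,-.333,.025,11.2)
im=bot.snapshot("top");a=im[150:280,270:400]
im=bot.snapshot("side");b=im[210:340,230:390]
f=lambda c:cv2.resize(c,(480,int(480*c.shape[0]/c.shape[1])))
a,b=f(a),f(b);b=cv2.resize(b,(300,a.shape[0]))if 0 else b
o=np.zeros((480,800,3),np.uint8);o[:400,:400]=cv2.resize(a,(400,400));o[:325,400:]=cv2.resize(b,(400,325));cv2.imwrite("pics/g1.png",o[:,:,::-1])
E
```

```text
delta cm (tool) [ 35.68 -13.34  21.73] spin 9.6 at [ 0.2218 -0.5843  0.2423] yaw 20.8
```

View pics/g1.png

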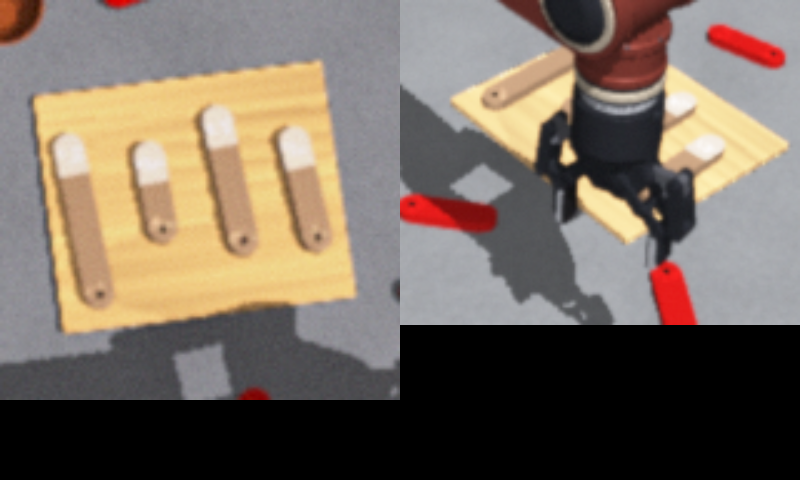

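The move was refused, so the arm hasn't moved and the picture only shows the start pose. Probably every row needs a spin, so I'll send it again that way.

>>> drive_tool(targets=[{"delta_pos": [3.57,-1.33,1.0],"spin": 0},{"delta_pos": [3.57,-1.33,1.0],"spin": 0},{"delta_pos": [3.57,-1.33,1.0],"spin": 0},{"delta_pos": [3.57,-1.33,1.0],"spin": 0},{"delta_pos": [3.57,-1.33,1.0],"spin": 0},{"delta_pos": [3.57,-1.33,1.0],"spin": 0},{"delta_pos": [3.57,-1.33,1.0],"spin": 0},{"delta_pos": [3.57,-1.33,1.0],"spin": 0},{"delta_pos": [3.57,-1.33,2.0],"spin": 0},{"delta_pos": [3.57,-1.33,4.2],"spin": 0},{"delta_pos": [0,0,0],"spin": 9.6},{"delta_pos": [0,0,0],"spin": 0},{"delta_pos": [0,0,0],"spin": 0}], hand=6)

```text
time: 2.58
tool_pos: [0.5087, -0.3339, 0.1012]
tool_rot: [[0.981, 0.196, 0.001], [0.196, -0.981, -0.001], [0.001, 0.001, -1.0]]
force: [0.3, 0.4, -0.4]
opening: 0.703
gripper_force: 0.0
```

```bash
python3 - <<'E'
from h import *
im=bot.snapshot("side");b=im[200:340,230:400]
cv2.imwrite("pics/g2.png",cv2.resize(b,(680,560))[:,:,::-1])
E
```

```text
(no output)
```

View pics/g2.png

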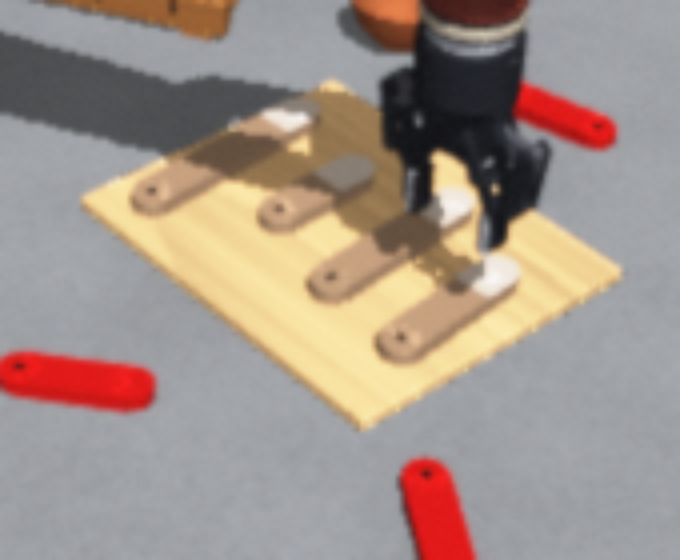

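The gripper is above the rightmost plaque (144, about 445,310 in the crop), with its fingers on either side of it. I'll go down and close.

>>> drive_tool(targets=[{"delta_pos": [0,0,2.0],"spin": 0},{"delta_pos": [0,0,2.0],"spin": 0},{"delta_pos": [0,0,1.5],"spin": 0},{"delta_pos": [0,0,1.0],"spin": 0},{"delta_pos": [0,0,0.6],"spin": 0},{"delta_pos": [0,0,0.4],"spin": 0},{"delta_pos": [0,0,0],"spin": 0},{"delta_pos": [0,0,0],"spin": 0}], hand=6)

```text
time: 3.62
tool_pos: [0.5087, -0.3336, 0.0259]
tool_rot: [[0.981, 0.194, 0.001], [0.194, -0.981, -0.001], [0.001, 0.001, -1.0]]
force: [-0.1, 0.1, -0.2]
opening: 0.702
gripper_force: 0.0
```

>>> drive_tool(targets=[{"delta_pos": [0,0,0],"spin": 0},{"delta_pos": [0,0,0],"spin": 0},{"delta_pos": [0,0,0],"spin": 0},{"delta_pos": [0,0,0],"spin": 0},{"delta_pos": [0,0,0],"spin": 0},{"delta_pos": [0,0,0],"spin": 0},{"delta_pos": [0,0,0],"spin": 0},{"delta_pos": [0,0,0],"spin": 0}], hand=2.8)

```text
time: 4.62
tool_pos: [0.5089, -0.3338, 0.0262]
tool_rot: [[0.981, 0.194, 0.001], [0.194, -0.981, -0.001], [0.001, 0.001, -1.0]]
force: [-0.3, 0.8, 5.9]
opening: 0.378
gripper_force: 62.0
```

>>> drive_tool(targets=[{"delta_pos": [0,0,-0.5],"spin": 0},{"delta_pos": [0,0,-1.5],"spin": 0},{"delta_pos": [0,0,-2.5],"spin": 0},{"delta_pos": [0,0,-3],"spin": 0},{"delta_pos": [0,0,-3],"spin": 0},{"delta_pos": [0,0,-2],"spin": 0},{"delta_pos": [0,0,0],"spin": 0},{"delta_pos": [0,0,0],"spin": 0}], hand=2.8)

```text
time: 5.62
tool_pos: [0.5077, -0.3327, 0.1489]
tool_rot: [[0.981, 0.194, -0.002], [0.194, -0.981, 0.002], [-0.001, -0.002, -1.0]]
force: [-0.5, 0.4, -1.8]
opening: 0.38
gripper_force: 61.2
```

```bash
python3 - <<'E'
from h import *
go(.5457,.2053,.15,37.9)
im=bot.snapshot("side");b=im[160:300,230:400]
cv2.imwrite("pics/g3.png",cv2.resize(b,(680,560))[:,:,::-1])
E
```

```text
delta cm (tool) [ 1.417e+01 -5.204e+01 -4.000e-02] spin -26.7 at [ 0.5077 -0.3327  0.1489] yaw 11.2
```

View pics/g3.png

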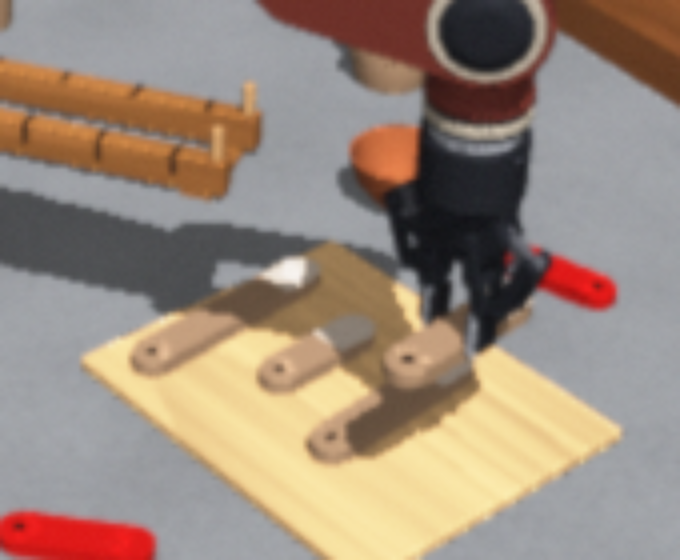

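The crop shows the 144 plaque held level between the fingers (about 440,350). I'll carry it to its rack slot.

>>> drive_tool(targets=[{"delta_pos": [0.69,-2.5,0],"spin": 0},{"delta_pos": [1.09,-4,0],"spin": 0},{"delta_pos": [1.09,-4,0],"spin": 0},{"delta_pos": [1.09,-4,0],"spin": 0},{"delta_pos": [1.09,-4,0],"spin": 0},{"delta_pos": [1.09,-4,0],"spin": 0},{"delta_pos": [1.09,-4,0],"spin": 0},{"delta_pos": [1.09,-4,0],"spin": 0},{"delta_pos": [1.09,-4,0],"spin": 0},{"delta_pos": [1.09,-4,0],"spin": 0},{"delta_pos": [1.09,-4,0],"spin": 0},{"delta_pos": [1.09,-4,0],"spin": 0},{"delta_pos": [1.09,-4,0],"spin": 0},{"delta_pos": [0.4,-1.54,0],"spin": 0},{"delta_pos": [0,0,0],"spin": -9},{"delta_pos": [0,0,0],"spin": -9},{"delta_pos": [0,0,0],"spin": -8.7},{"delta_pos": [0,0,0],"spin": 0},{"delta_pos": [0,0,0],"spin": 0}], hand=2.8)

```text
time: 8.05
tool_pos: [0.546, 0.2046, 0.1499]
tool_rot: [[0.791, 0.612, -0.001], [0.612, -0.791, -0.0], [-0.001, -0.0, -1.0]]
force: [0.3, -0.3, -2.4]
opening: 0.376
gripper_force: 61.2
```

```bash
python3 - <<'E'
from h import *
go(.5457,.2053,.054,37.9)
a=bot.snapshot("top")[130:270,140:290];b=bot.snapshot("side")[130:250,170:320]
o=np.zeros((400,800,3),np.uint8);o[:373,:400]=cv2.resize(a,(400,373));o[:320,400:]=cv2.resize(b,(400,320));cv2.imwrite("pics/g4.png",o[:,:,::-1])
E
```

```text
delta cm (tool) [ 0.03 -0.07  9.59] spin -0.1 at [0.546  0.2046 0.1499] yaw 37.8
```

View pics/g4.png

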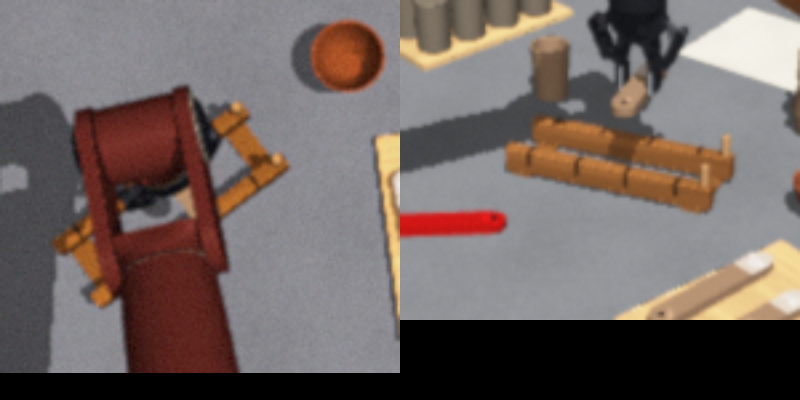

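The plaque is above the gap, square to the battens, and its shadow falls on the rack. I'll lower it.

>>> drive_tool(targets=[{"delta_pos": [0,0,2],"spin": 0},{"delta_pos": [0,0,2.5],"spin": 0},{"delta_pos": [0,0,2.5],"spin": 0},{"delta_pos": [0,0,1],"spin": 0},{"delta_pos": [0,0,0.6],"spin": 0},{"delta_pos": [0,0,0.4],"spin": 0},{"delta_pos": [0,0,0.3],"spin": 0},{"delta_pos": [0,0,0.2],"spin": 0},{"delta_pos": [0,0,0.1],"spin": 0},{"delta_pos": [0,0,0],"spin": 0},{"delta_pos": [0,0,0],"spin": 0}], hand=2.8)

```text
time: 9.52
tool_pos: [0.5465, 0.2048, 0.0545]
tool_rot: [[0.789, 0.614, 0.0], [0.614, -0.789, 0.0], [0.0, 0.0, -1.0]]
force: [-0.3, -0.6, -0.5]
opening: 0.374
gripper_force: 61.2
```

>>> drive_tool(targets=[{"delta_pos": [0,0,0.05],"spin": 0},{"delta_pos": [0,0,0],"spin": 0},{"delta_pos": [0,0,0],"spin": 0},{"delta_pos": [0,0,0],"spin": 0},{"delta_pos": [0,0,-0.5],"spin": 0},{"delta_pos": [0,0,-1],"spin": 0},{"delta_pos": [0,0,-2],"spin": 0},{"delta_pos": [0,0,-3],"spin": 0},{"delta_pos": [0,0,-3],"spin": 0},{"delta_pos": [0,0,0],"spin": 0},{"delta_pos": [0,0,0],"spin": 0}], hand=5.2)

```text
time: 10.9
tool_pos: [0.5462, 0.2047, 0.1488]
tool_rot: [[0.789, 0.614, -0.0], [0.614, -0.789, -0.0], [-0.0, -0.0, -1.0]]
force: [-0.3, -0.2, -0.9]
opening: 0.608
gripper_force: 0.0
```

```bash
python3 - <<'E'
from h import *
go(.518,-.2485,.10,11)
E
```

```text
delta cm (tool) [-30.06  34.03   4.88] spin 26.9 at [0.5462 0.2047 0.1488] yaw 37.9
```

>>> drive_tool(targets=[{"delta_pos": [-3,3.4,0],"spin": 0},{"delta_pos": [-3,3.4,0],"spin": 0},{"delta_pos": [-3,3.4,0],"spin": 0},{"delta_pos": [-3,3.4,0],"spin": 0},{"delta_pos": [-3,3.4,0],"spin": 0},{"delta_pos": [-3,3.4,0],"spin": 0},{"delta_pos": [-3,3.4,0],"spin": 0},{"delta_pos": [-3,3.4,0],"spin": 0},{"delta_pos": [-3,3.4,0],"spin": 0},{"delta_pos": [-3,3.4,0],"spin": 0},{"delta_pos": [0,0,0],"spin": 9},{"delta_pos": [0,0,0],"spin": 9},{"delta_pos": [0,0,0],"spin": 8.9},{"delta_pos": [0,0,2.5],"spin": 0},{"delta_pos": [0,0,2.4],"spin": 0},{"delta_pos": [0,0,0],"spin": 0},{"delta_pos": [0,0,0],"spin": 0}], hand=6)

```text
time: 13.02
tool_pos: [0.5184, -0.2478, 0.0997]
tool_rot: [[0.982, 0.191, -0.0], [0.191, -0.982, 0.0], [-0.0, -0.0, -1.0]]
force: [0.1, -1.0, 0.2]
opening: 0.7
gripper_force: 0.0
```

```bash
python3 - <<'E'
from h import *
go(.518,-.2485,.0265,11)
a=bot.snapshot("top")
for r in bot.masks_of("top","plaque144_center"): print(r["p"],rect("top",r["mask"],.054), "want 545.7 205.3 yaw 37.9")
a=a[130:270,140:400];cv2.imwrite("pics/g5.png",cv2.resize(a,(780,420))[:,:,::-1])
E
```

```text
delta cm (tool) [-0.05  0.07  7.32] spin -0.0 at [ 0.5184 -0.2478  0.0997] yaw 11.0
0.84 (array([544.1, 206.4]), array([141.3,  34.3]), 38.9) want 545.7 205.3 yaw 37.9
```

View pics/g5.png

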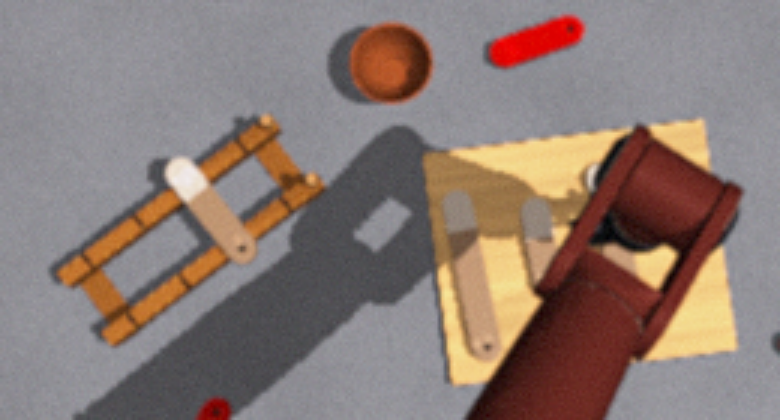

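The 144 plaque lies across both battens on the second mark from the pegs (about 212,210), within about 2 mm. Next is the 172.

>>> drive_tool(targets=[{"delta_pos": [0,0,2.0],"spin": 0},{"delta_pos": [0,0,2.0],"spin": 0},{"delta_pos": [0,0,1.5],"spin": 0},{"delta_pos": [0,0,1.0],"spin": 0},{"delta_pos": [0,0,0.5],"spin": 0},{"delta_pos": [0,0,0.3],"spin": 0},{"delta_pos": [0,0,0],"spin": 0},{"delta_pos": [0,0,0],"spin": 0}], hand=6)

```text
time: 14.12
tool_pos: [0.5188, -0.2481, 0.0274]
tool_rot: [[0.982, 0.191, 0.001], [0.191, -0.982, -0.001], [0.001, 0.001, -1.0]]
force: [-0.5, -0.6, -0.2]
opening: 0.701
gripper_force: 0.0
```

>>> drive_tool(targets=[{"delta_pos": [0,0,0],"spin": 0},{"delta_pos": [0,0,0],"spin": 0},{"delta_pos": [0,0,0],"spin": 0},{"delta_pos": [0,0,0],"spin": 0},{"delta_pos": [0,0,0],"spin": 0},{"delta_pos": [0,0,0],"spin": 0},{"delta_pos": [0,0,0],"spin": 0}], hand=2.8)

```text
time: 15.0
tool_pos: [0.5191, -0.2483, 0.0278]
tool_rot: [[0.982, 0.191, 0.001], [0.191, -0.982, -0.001], [0.001, 0.001, -1.0]]
force: [-0.4, -0.3, 6.2]
opening: 0.373
gripper_force: 61.2
```

>>> drive_tool(targets=[{"delta_pos": [0,0,-0.5],"spin": 0},{"delta_pos": [0,0,-1.5],"spin": 0},{"delta_pos": [0,0,-2.5],"spin": 0},{"delta_pos": [0,0,-3],"spin": 0},{"delta_pos": [0,0,-3],"spin": 0},{"delta_pos": [0,0,-2],"spin": 0},{"delta_pos": [0,0,0],"spin": 0},{"delta_pos": [0,0,0],"spin": 0}], hand=2.8)

```text
time: 16.0
tool_pos: [0.5177, -0.2473, 0.1504]
tool_rot: [[0.982, 0.191, -0.002], [0.191, -0.982, 0.001], [-0.002, -0.002, -1.0]]
force: [0.1, 0.7, -1.9]
opening: 0.379
gripper_force: 60.5
```

```bash
python3 - <<'E'
from h import *
go(.5015,.2621,.15,37.9)
E
```

```text
delta cm (tool) [  8.12 -50.32   0.11] spin -26.9 at [ 0.5177 -0.2473  0.1504] yaw 11.0
```

>>> drive_tool(targets=[{"delta_pos": [0.4,-2.5,0],"spin": 0},{"delta_pos": [0.65,-4.05,0],"spin": 0},{"delta_pos": [0.65,-4.05,0],"spin": 0},{"delta_pos": [0.65,-4.05,0],"spin": 0},{"delta_pos": [0.65,-4.05,0],"spin": 0},{"delta_pos": [0.65,-4.05,0],"spin": 0},{"delta_pos": [0.65,-4.05,0],"spin": 0},{"delta_pos": [0.65,-4.05,0],"spin": 0},{"delta_pos": [0.65,-4.05,0],"spin": 0},{"delta_pos": [0.65,-4.05,0],"spin": 0},{"delta_pos": [0.65,-4.05,0],"spin": 0},{"delta_pos": [0.65,-4.05,0],"spin": 0},{"delta_pos": [0.57,-3.27,0],"spin": 0},{"delta_pos": [0,0,0],"spin": -9},{"delta_pos": [0,0,0],"spin": -9},{"delta_pos": [0,0,0],"spin": -8.9},{"delta_pos": [0,0,0],"spin": 0},{"delta_pos": [0,0,0],"spin": 0}], hand=2.8)

```text
time: 18.25
tool_pos: [0.5014, 0.2619, 0.151]
tool_rot: [[0.79, 0.613, -0.001], [0.613, -0.79, -0.0], [-0.001, -0.001, -1.0]]
force: [0.1, 0.9, -2.6]
opening: 0.376
gripper_force: 60.5
```

```bash
python3 - <<'E'
from h import *
go(.5015,.2621,.0558,37.9)
E
```

```text
delta cm (tool) [ 0.04 -0.01  9.52] spin -0.1 at [0.5014 0.2619 0.151 ] yaw 37.8
```

>>> drive_tool(targets=[{"delta_pos": [0,0,2],"spin": 0},{"delta_pos": [0,0,2.5],"spin": 0},{"delta_pos": [0,0,2.5],"spin": 0},{"delta_pos": [0,0,1],"spin": 0},{"delta_pos": [0,0,0.5],"spin": 0},{"delta_pos": [0,0,0.4],"spin": 0},{"delta_pos": [0,0,0.3],"spin": 0},{"delta_pos": [0,0,0.2],"spin": 0},{"delta_pos": [0,0,0.1],"spin": 0},{"delta_pos": [0,0,0],"spin": 0},{"delta_pos": [0,0,0],"spin": 0}], hand=2.8)

```text
time: 19.62
tool_pos: [0.5024, 0.2617, 0.057]
tool_rot: [[0.789, 0.614, 0.0], [0.614, -0.789, 0.0], [0.0, 0.0, -1.0]]
force: [-0.4, -0.6, -1.4]
opening: 0.378
gripper_force: 60.5
```

>>> drive_tool(targets=[{"delta_pos": [0,0,0.1],"spin": 0},{"delta_pos": [0,0,0],"spin": 0},{"delta_pos": [0,0,0],"spin": 0}], hand=2.8)

```text
time: 20.0
tool_pos: [0.5023, 0.2617, 0.0558]
tool_rot: [[0.789, 0.614, 0.0], [0.614, -0.789, 0.0], [0.0, -0.0, -1.0]]
force: [0.4, 0.1, -2.3]
opening: 0.377
gripper_force: 60.5
```

>>> drive_tool(targets=[{"delta_pos": [0,0,0],"spin": 0},{"delta_pos": [0,0,0],"spin": 0},{"delta_pos": [0,0,0],"spin": 0},{"delta_pos": [0,0,0],"spin": 0},{"delta_pos": [0,0,-0.5],"spin": 0},{"delta_pos": [0,0,-1],"spin": 0},{"delta_pos": [0,0,-2],"spin": 0},{"delta_pos": [0,0,-3],"spin": 0},{"delta_pos": [0,0,-3],"spin": 0},{"delta_pos": [0,0,0],"spin": 0},{"delta_pos": [0,0,0],"spin": 0}], hand=5.2)

```text
time: 21.38
tool_pos: [0.502, 0.2615, 0.1508]
tool_rot: [[0.789, 0.614, -0.0], [0.614, -0.789, 0.0], [-0.0, -0.0, -1.0]]
force: [0.9, 0.0, -1.5]
opening: 0.611
gripper_force: 0.0
```

```bash
python3 - <<'E'
from h import *
go(.473,-.0868,.10,11.1)
E
```

```text
delta cm (tool) [-23.68  25.71   5.08] spin 26.8 at [0.502  0.2615 0.1508] yaw 37.9
```

>>> drive_tool(targets=[{"delta_pos": [-2.96,3.21,0],"spin": 0},{"delta_pos": [-2.96,3.21,0],"spin": 0},{"delta_pos": [-2.96,3.21,0],"spin": 0},{"delta_pos": [-2.96,3.21,0],"spin": 0},{"delta_pos": [-2.96,3.21,0],"spin": 0},{"delta_pos": [-2.96,3.21,0],"spin": 0},{"delta_pos": [-2.96,3.21,0],"spin": 0},{"delta_pos": [-2.96,3.24,0],"spin": 0},{"delta_pos": [0,0,0],"spin": 9},{"delta_pos": [0,0,0],"spin": 9},{"delta_pos": [0,0,0],"spin": 8.8},{"delta_pos": [0,0,2.5],"spin": 0},{"delta_pos": [0,0,2.5],"spin": 0},{"delta_pos": [0,0,0],"spin": 0},{"delta_pos": [0,0,0],"spin": 0}], hand=6)

```text
time: 23.25
tool_pos: [0.4732, -0.0867, 0.1009]
tool_rot: [[0.981, 0.192, -0.0], [0.192, -0.981, 0.0], [-0.0, -0.0, -1.0]]
force: [0.2, -0.1, -0.1]
opening: 0.702
gripper_force: 0.0
```

```bash
python3 - <<'E'
from h import *
go(.473,-.0868,.0275,11.1)
a=bot.snapshot("top")
for t in("plaque144_center","plaque172_center"):
  for r in bot.masks_of("top",t): print(t,r["p"],rect("top",r["mask"],.054))
E
```

```text
delta cm (tool) [-0.02  0.01  7.34] spin -0.0 at [ 0.4732 -0.0867  0.1009] yaw 11.1
plaque144_center 0.64 (array([544. , 206.4]), array([145.4,  37.7]), 40.1)
plaque172_center 0.92 (array([499.7, 259.9]), array([164.7,  39.9]), 37.1)
```

Both placed plaques check out, so on to the 200.

>>> drive_tool(targets=[{"delta_pos": [0,0,2.0],"spin": 0},{"delta_pos": [0,0,2.0],"spin": 0},{"delta_pos": [0,0,1.5],"spin": 0},{"delta_pos": [0,0,1.0],"spin": 0},{"delta_pos": [0,0,0.6],"spin": 0},{"delta_pos": [0,0,0.3],"spin": 0},{"delta_pos": [0,0,0],"spin": 0},{"delta_pos": [0,0,0],"spin": 0}], hand=6)

```text
time: 24.4
tool_pos: [0.4736, -0.0868, 0.0273]
tool_rot: [[0.981, 0.192, 0.001], [0.192, -0.981, -0.0], [0.001, 0.0, -1.0]]
force: [0.1, -0.2, 0.3]
opening: 0.707
gripper_force: 0.0
```

>>> drive_tool(targets=[{"delta_pos": [0,0,0],"spin": 0},{"delta_pos": [0,0,0],"spin": 0},{"delta_pos": [0,0,0],"spin": 0},{"delta_pos": [0,0,0],"spin": 0},{"delta_pos": [0,0,0],"spin": 0},{"delta_pos": [0,0,0],"spin": 0},{"delta_pos": [0,0,0],"spin": 0}], hand=2.8)

```text
time: 25.28
tool_pos: [0.4737, -0.0869, 0.0275]
tool_rot: [[0.981, 0.192, 0.001], [0.192, -0.981, -0.0], [0.001, 0.001, -1.0]]
force: [-0.5, -1.4, 5.9]
opening: 0.378
gripper_force: 60.8
```

>>> drive_tool(targets=[{"delta_pos": [0,0,-0.5],"spin": 0},{"delta_pos": [0,0,-1.5],"spin": 0},{"delta_pos": [0,0,-2.5],"spin": 0},{"delta_pos": [0,0,-3],"spin": 0},{"delta_pos": [0,0,-3],"spin": 0},{"delta_pos": [0,0,-2],"spin": 0},{"delta_pos": [0,0,0],"spin": 0},{"delta_pos": [0,0,0],"spin": 0}], hand=2.8)

```text
time: 26.28
tool_pos: [0.4726, -0.0864, 0.1509]
tool_rot: [[0.981, 0.192, -0.001], [0.192, -0.981, 0.001], [-0.001, -0.001, -1.0]]
force: [-0.7, 1.1, -2.1]
opening: 0.375
gripper_force: 60.0
```

```bash
python3 - <<'E'
from h import *
go(.4573,.3189,.15,37.9)
E
```

```text
delta cm (tool) [  6.29 -40.07   0.12] spin -26.8 at [ 0.4726 -0.0864  0.1509] yaw 11.1
```

>>> drive_tool(targets=[{"delta_pos": [0.4,-2.5,0],"spin": 0},{"delta_pos": [0.62,-3.95,0],"spin": 0},{"delta_pos": [0.62,-3.95,0],"spin": 0},{"delta_pos": [0.62,-3.95,0],"spin": 0},{"delta_pos": [0.62,-3.95,0],"spin": 0},{"delta_pos": [0.62,-3.95,0],"spin": 0},{"delta_pos": [0.62,-3.95,0],"spin": 0},{"delta_pos": [0.62,-3.95,0],"spin": 0},{"delta_pos": [0.62,-3.95,0],"spin": 0},{"delta_pos": [0.62,-3.95,0],"spin": 0},{"delta_pos": [0.31,-2.02,0],"spin": 0},{"delta_pos": [0,0,0],"spin": -9},{"delta_pos": [0,0,0],"spin": -9},{"delta_pos": [0,0,0],"spin": -8.8},{"delta_pos": [0,0,0],"spin": 0},{"delta_pos": [0,0,0],"spin": 0}], hand=2.8)

```text
time: 28.28
tool_pos: [0.4577, 0.3182, 0.1512]
tool_rot: [[0.791, 0.612, -0.001], [0.612, -0.791, -0.001], [-0.001, -0.0, -1.0]]
force: [0.6, -0.1, -2.1]
opening: 0.373
gripper_force: 60.2
```

```bash
python3 - <<'E'
from h import *
go(.4573,.3189,.0555,37.9)
E
```

```text
delta cm (tool) [ 0.02 -0.08  9.57] spin -0.2 at [0.4577 0.3182 0.1512] yaw 37.7
```

>>> drive_tool(targets=[{"delta_pos": [0,-0.1,2],"spin": 0},{"delta_pos": [0,0,2.5],"spin": 0},{"delta_pos": [0,0,2.5],"spin": 0},{"delta_pos": [0,0,1],"spin": 0},{"delta_pos": [0,0,0.6],"spin": 0},{"delta_pos": [0,0,0.4],"spin": 0},{"delta_pos": [0,0,0.3],"spin": 0},{"delta_pos": [0,0,0.2],"spin": 0},{"delta_pos": [0,0,0.1],"spin": 0},{"delta_pos": [0,0,0],"spin": 0},{"delta_pos": [0,0,0],"spin": 0}], hand=2.8)

```text
time: 29.65
tool_pos: [0.4574, 0.3194, 0.056]
tool_rot: [[0.789, 0.614, 0.0], [0.614, -0.789, 0.0], [0.0, 0.0, -1.0]]
force: [-0.4, 0.3, -2.3]
opening: 0.378
gripper_force: 60.1
```

>>> drive_tool(targets=[{"delta_pos": [0,0,0],"spin": 0},{"delta_pos": [0,0,0],"spin": 0},{"delta_pos": [0,0,0],"spin": 0},{"delta_pos": [0,0,0],"spin": 0},{"delta_pos": [0,0,-0.5],"spin": 0},{"delta_pos": [0,0,-1],"spin": 0},{"delta_pos": [0,0,-2],"spin": 0},{"delta_pos": [0,0,-3],"spin": 0},{"delta_pos": [0,0,-3],"spin": 0},{"delta_pos": [0,0,0],"spin": 0},{"delta_pos": [0,0,0],"spin": 0}], hand=5.2)

```text
time: 31.02
tool_pos: [0.4571, 0.3193, 0.1508]
tool_rot: [[0.789, 0.614, 0.0], [0.614, -0.789, -0.0], [0.0, 0.0, -1.0]]
force: [-0.6, 0.2, -0.7]
opening: 0.605
gripper_force: 0.0
```

```bash
python3 - <<'E'
from h import *
go(.5053,-.1662,.10,9)
E
```

```text
delta cm (tool) [-26.01  41.28   5.08] spin 28.9 at [0.4571 0.3193 0.1508] yaw 37.9
```

>>> drive_tool(targets=[{"delta_pos": [-2.6,4.13,0],"spin": 0},{"delta_pos": [-2.6,4.13,0],"spin": 0},{"delta_pos": [-2.6,4.13,0],"spin": 0},{"delta_pos": [-2.6,4.13,0],"spin": 0},{"delta_pos": [-2.6,4.13,0],"spin": 0},{"delta_pos": [-2.6,4.13,0],"spin": 0},{"delta_pos": [-2.6,4.13,0],"spin": 0},{"delta_pos": [-2.6,4.13,0],"spin": 0},{"delta_pos": [-2.6,4.13,0],"spin": 0},{"delta_pos": [-2.6,4.13,0],"spin": 0},{"delta_pos": [0,0,0],"spin": 10},{"delta_pos": [0,0,0],"spin": 10},{"delta_pos": [0,0,0],"spin": 8.9},{"delta_pos": [0,0,2.5],"spin": 0},{"delta_pos": [0,0,2.5],"spin": 0},{"delta_pos": [0,0,0],"spin": 0},{"delta_pos": [0,0,0],"spin": 0}], hand=6)

```text
time: 33.15
tool_pos: [0.5057, -0.1662, 0.1008]
tool_rot: [[0.988, 0.156, -0.0], [0.156, -0.988, 0.0], [-0.0, -0.0, -1.0]]
force: [0.2, -0.5, -0.3]
opening: 0.705
gripper_force: 0.0
```

```bash
python3 - <<'E'
from h import *
go(.5053,-.1662,.0275,9)
a=bot.snapshot("top")
for t in("plaque144_center","plaque172_center","plaque200_center"):
  for r in bot.masks_of("top",t): print(t,r["p"],rect("top",r["mask"],.054))
E
```

```text
delta cm (tool) [-0.03  0.    7.33] spin -0.0 at [ 0.5057 -0.1662  0.1008] yaw 9.0
plaque144_center 0.75 (array([542. , 205.2]), array([140.8,  36.8]), 36.9)
plaque144_center 0.5 (array([522.6, 226.6]), array([293.2, 107.7]), -53.2)
plaque172_center 0.92 (array([498.3, 262.3]), array([173.6,  37.5]), 37.5)
plaque172_center 0.41 (array([712. ,   3.4]), array([90.3, 88.6]), -0.1)
plaque200_center 0.91 (array([247.8, 236.9]), array([191.6,  34. ]), -26.3)
plaque200_center 0.89 (array([ 355.1, -518. ]), array([189.9,  32.9]), 64.3)
plaque200_center 0.67 (array([453.7, 318.9]), array([197.2,  38.2]), 37.2)
plaque200_center 0.26 (array([ 467.9, -168.6]), array([39.2, 27.8]), 71.2)
```

>>> drive_tool(targets=[{"delta_pos": [0,0,2.0],"spin": 0},{"delta_pos": [0,0,2.0],"spin": 0},{"delta_pos": [0,0,1.5],"spin": 0},{"delta_pos": [0,0,1.0],"spin": 0},{"delta_pos": [0,0,0.6],"spin": 0},{"delta_pos": [0,0,0.3],"spin": 0},{"delta_pos": [0,0,0],"spin": 0},{"delta_pos": [0,0,0],"spin": 0}], hand=6)

```text
time: 34.35
tool_pos: [0.5061, -0.1664, 0.0273]
tool_rot: [[0.988, 0.156, 0.001], [0.156, -0.988, -0.0], [0.001, 0.001, -1.0]]
force: [-0.3, -0.2, 0.3]
opening: 0.702
gripper_force: 0.0
```

>>> drive_tool(targets=[{"delta_pos": [0,0,0],"spin": 0},{"delta_pos": [0,0,0],"spin": 0},{"delta_pos": [0,0,0],"spin": 0},{"delta_pos": [0,0,0],"spin": 0},{"delta_pos": [0,0,0],"spin": 0},{"delta_pos": [0,0,0],"spin": 0},{"delta_pos": [0,0,0],"spin": 0}], hand=2.8)

```text
time: 35.22
tool_pos: [0.5063, -0.1665, 0.0275]
tool_rot: [[0.988, 0.156, 0.001], [0.156, -0.988, -0.001], [0.001, 0.001, -1.0]]
force: [-0.1, 0.1, 5.6]
opening: 0.379
gripper_force: 61.1
```

>>> drive_tool(targets=[{"delta_pos": [0,0,-0.5],"spin": 0},{"delta_pos": [0,0,-1.5],"spin": 0},{"delta_pos": [0,0,-2.5],"spin": 0},{"delta_pos": [0,0,-3],"spin": 0},{"delta_pos": [0,0,-3],"spin": 0},{"delta_pos": [0,0,-2],"spin": 0},{"delta_pos": [0,0,0],"spin": 0},{"delta_pos": [0,0,0],"spin": 0}], hand=2.8)

```text
time: 36.22
tool_pos: [0.505, -0.1659, 0.1505]
tool_rot: [[0.988, 0.156, -0.002], [0.156, -0.988, 0.001], [-0.002, -0.001, -1.0]]
force: [0.1, -0.2, -1.4]
opening: 0.376
gripper_force: 60.5
```

```bash
python3 - <<'E'
from h import *
go(.5899,.1484,.15,37.9)
E
```

```text
delta cm (tool) [ 13.29 -29.71   0.07] spin -28.9 at [ 0.505  -0.1659  0.1505] yaw 9.0
```

>>> drive_tool(targets=[{"delta_pos": [1.2,-2.7,0],"spin": 0},{"delta_pos": [1.66,-3.71,0],"spin": 0},{"delta_pos": [1.66,-3.71,0],"spin": 0},{"delta_pos": [1.66,-3.71,0],"spin": 0},{"delta_pos": [1.66,-3.71,0],"spin": 0},{"delta_pos": [1.66,-3.71,0],"spin": 0},{"delta_pos": [1.66,-3.71,0],"spin": 0},{"delta_pos": [1.66,-3.71,0],"spin": 0},{"delta_pos": [0.5,-1.1,0],"spin": 0},{"delta_pos": [0,0,0],"spin": -10},{"delta_pos": [0,0,0],"spin": -10},{"delta_pos": [0,0,0],"spin": -8.9},{"delta_pos": [0,0,0],"spin": 0},{"delta_pos": [0,0,0],"spin": 0}], hand=2.8)

```text
time: 37.98
tool_pos: [0.5904, 0.1482, 0.151]
tool_rot: [[0.791, 0.612, -0.001], [0.612, -0.791, -0.0], [-0.001, -0.001, -1.0]]
force: [0.6, -0.8, -0.4]
opening: 0.376
gripper_force: 60.5
```

```bash
python3 - <<'E'
from h import *
go(.5899,.1484,.0555,37.9)
E
```

```text
delta cm (tool) [-0.01 -0.04  9.55] spin -0.2 at [0.5904 0.1482 0.151 ] yaw 37.7
```

>>> drive_tool(targets=[{"delta_pos": [0,0,2],"spin": 0},{"delta_pos": [0,0,2.5],"spin": 0},{"delta_pos": [0,0,2.5],"spin": 0},{"delta_pos": [0,0,1],"spin": 0},{"delta_pos": [0,0,0.6],"spin": 0},{"delta_pos": [0,0,0.4],"spin": 0},{"delta_pos": [0,0,0.3],"spin": 0},{"delta_pos": [0,0,0.2],"spin": 0},{"delta_pos": [0,0,0.1],"spin": 0},{"delta_pos": [0,0,0],"spin": 0},{"delta_pos": [0,0,0],"spin": 0}], hand=2.8)

```text
time: 39.35
tool_pos: [0.5909, 0.1486, 0.0559]
tool_rot: [[0.789, 0.614, 0.0], [0.614, -0.789, 0.0], [0.0, 0.0, -1.0]]
force: [0.5, 0.2, -1.8]
opening: 0.377
gripper_force: 60.5
```

>>> drive_tool(targets=[{"delta_pos": [0,0,0],"spin": 0},{"delta_pos": [0,0,0],"spin": 0},{"delta_pos": [0,0,0],"spin": 0},{"delta_pos": [0,0,0],"spin": 0},{"delta_pos": [0,0,-0.5],"spin": 0},{"delta_pos": [0,0,-1],"spin": 0},{"delta_pos": [0,0,-2],"spin": 0},{"delta_pos": [0,0,-3],"spin": 0},{"delta_pos": [0,0,-4],"spin": 0},{"delta_pos": [-3,4,0],"spin": 0},{"delta_pos": [-3,4,0],"spin": 0},{"delta_pos": [-3,4,0],"spin": 0},{"delta_pos": [-3,4,0],"spin": 0},{"delta_pos": [-3,4,0],"spin": 0},{"delta_pos": [-3,4,0],"spin": 0},{"delta_pos": [-3,4,0],"spin": 0},{"delta_pos": [-3,4,0],"spin": 0},{"delta_pos": [0,0,0],"spin": 0},{"delta_pos": [0,0,0],"spin": 0}], hand=5.2)

```text
time: 41.72
tool_pos: [0.5981, -0.2511, 0.1619]
tool_rot: [[0.789, 0.614, 0.001], [0.614, -0.789, -0.0], [0.001, 0.001, -1.0]]
force: [-1.3, 0.2, -0.2]
opening: 0.605
gripper_force: 0.0
```

```bash
python3 - <<'E'
from h import *
a=bot.snapshot("top")
b=bot.snapshot("side")[120:250,170:330]
for t in("plaque116_center","plaque144_center","plaque172_center","plaque200_center"):
  for r in bot.masks_of("top",t): print(t,r["p"],rect("top",r["mask"],.054))
a=a[130:270,140:310]
o=np.zeros((400,800,3),np.uint8);o[:329,:400]=cv2.resize(a,(400,329));o[:325,400:]=cv2.resize(b,(400,325));cv2.imwrite("pics/g6.png",o[:,:,::-1])
E
```

```text
plaque116_center 0.88 (array([ 242.9, -240.9]), array([106.6,  37.9]), -39.8)
plaque116_center 0.71 (array([ 738.4, -162.7]), array([107.9,  34. ]), -71.4)
plaque116_center 0.59 (array([588.1, 150. ]), array([116.7,  39. ]), 38.5)
plaque172_center 0.67 (array([499.5, 262.4]), array([167.4,  35. ]), 38.0)
plaque200_center 0.81 (array([247.4, 236.1]), array([194.5,  36.5]), -28.6)
plaque200_center 0.8 (array([ 356.6, -518.3]), array([191.7,  37.7]), 66.2)
plaque200_center 0.7 (array([455.1, 320. ]), array([197.9,  34.8]), 38.2)
```

View pics/g6.png

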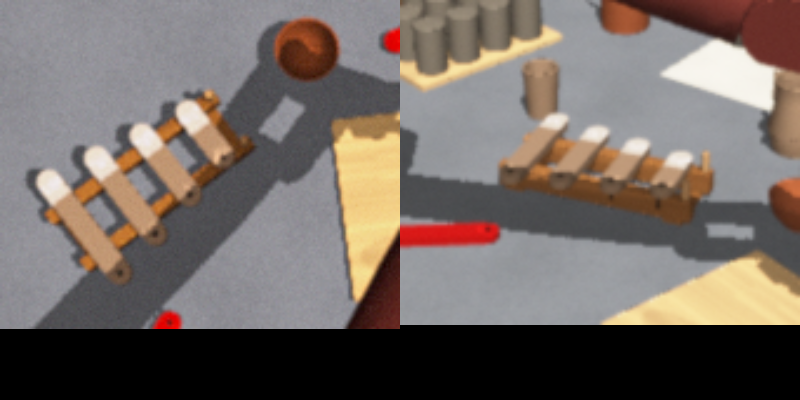

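The picture shows all four plaques flat across both battens, in rising length from the pegs. The bowl and beaker are standing. The masks put the 116, 172 and 200 within about 3 mm of target; the 144 wasn't picked up this time, but it read within about 4 mm earlier.

```bash
python3 -c "
from rig import bot
print(bot.hand_in())"
```

```text
the job is handed in; nothing more can be done
None
```

All four plaques are on the rack, shortest at the pegged end to longest, each measured within about 4 mm of its marks; I handed the job in at about 42 s, and no verdict came back.

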